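# Fit the hub plate that matches the studs

## Robot

A 6-joint arm with a two-finger parallel gripper is mounted at the origin on the work surface. World frame = base frame: x ahead of the robot, y to its left, z up, the work surface at z = 0. Lengths are in mm, angles in rad, forces in N, time in s.
With the tool pointing down it reaches from about 275 to 1000 mm from the base axis. Payload 8.4 kg.
Tool frame: the origin (TCP) lies at the very end of the fingers, on their centre line; the grasp point (between the pads) lies 19 mm behind it; z points along the fingers, y is the direction in which the jaws open and shut (so a half turn about z gives the same grasp; the last joint's range is limited). The gripper opens to 85 mm and grips with 20 to 120 N. Pads are 22 mm wide; open, the fingers measure 114 mm over their backs; the gripper's body (76 mm by 85 mm) begins 54 mm behind the grasp point. The pads swing forward as they close: fully open they stand 13 mm farther back than shut.
Start: joints at [1.241, 0.353, 1.633, -0, 1.155, -0.002], TCP at [201.224, 591.724, 231.281] pointing down, gripper open.
Joint ranges: [-2.63, 2.63], [-0.92, 2.1], [0.06, 2.66], [-1.3, 4.44], [0, 2.69], [-3.02, 3.02]. Speed limits (rad/s): [2.22, 2.22, 2.79, 3.14, 3.14, 3.14].

## Interface

Orientations are given as [roll, pitch, yaw] about the fixed x, y, z axes, in that order (R = Rz(yaw) Ry(pitch) Rx(roll)).
In Python, from rig import r gives the robot as it stands.
- The arm moves only by the tool move_arm, never from a script. Its argument "increments" is a list of rows, each an object of numbers: "tx", "ty", "tz": the shift along the tool's x, y, z in cm; "rx", "ry", "rz": the turn, a rotation vector about the tool's x, y, z in degrees; "gripper": the gripper's target within -1 to 1 (fully open at 1, half-way at 0, shut at -1). A call has 1 to 12 rows; each row shifts and turns the commanded pose from where the row before left it, along the tool's axes as they then stand; what a row does not reach is not made up. A row lasts 1/10 s, in which the tool goes at most 50 mm and 8.59 degrees, less where a joint would pass 70% of its speed; a pose out of reach is approached as far as the arm can. A call is refused whole if a number of a shift passes 5 or a number of a turn 8.59, either way. A call with a gripper value outside its range is refused whole. The fingers move at their own pace and stop on an object; "squeeze" is the grip in N (left out, the last holds). Time passes only in rows, so rows that do not move let the fingers close. It gives the time, the measured TCP pose, the force and the opening at its end, in the units of the state.
- r.sense(): the state, without advancing time (a new reading comes with each control period).
- r.grab_frame(name): name is "scene" or "top" or "wrist"; returns (picture, depth): 420x560x3 uint8, red, green, blue; 420x560 float32, mm along the optical axis (not along the pixel's ray), 0 where there is no reading.
- r.camera_model(name): a dict with "fx", "fy", "cx", "cy" (pixels), "R" (3x3) and "t" (3): a world point X has camera coordinates R X + t; the wrist camera has in their place "hand_eye" (4x4, takes a point from camera to tool coordinates, whose origin is the TCP and whose axes are the flange's). Camera axes: x right, y down, z forward; pixel columns grow to the right and rows downward; lengths in mm; the calibration is good to about 2 mm. A picture is of the moment at which its call begins: read the wrist's pose just before it. camera_model takes no time and is no camera call.
- r.sign_off(): hands the job in, once; it reports no verdict.
Trained networks look in the newest picture that a camera, given by its name, has taken for a name from the list of things; names that differ only in an ending like _2 or _b are one class to them, and where a whole thing is asked for, a point or a joint stands for the part that bears it (a point fixed in the world has none). Each returns a list of dicts, best first, with "confidence" (0 to 1); they miss things now and then, are a little off and sometimes report something else, mostly with a low value. They report only what shows in the picture. A call takes as long as a camera call. They do not tell look-alikes from the thing itself.
- r.cut_out(query, camera): "mask" (420x560 bool, what is visible of it) and "bbox" ([left, top, right, bottom] in pixels, round what is visible of it).
- r.place_of(query, camera): "location" ([row, column] in pixels: a listed point, or the origin of a listed thing).
The state is a dict: "clock": time; "qpos": joint angles; "qvel": joint speeds; "joint_efforts": joint torques, N m; "eef_pos": TCP position; "tcp_rot": TCP orientation; "contact_force": force on the tool from outside, world axes, zero at the start; "wrist_torque": the same for the moment, N m; "opening": opening from 0.0 (shut) to 1.0 (fully open).
Only numpy, scipy, OpenCV 4.12 (cv2) and the standard library are available. Lean on these libraries where they do the work, as an engineer would, in place of code of your own. Each camera call takes 0.05 s, during which the arm holds its last target. There are 200 camera calls.

## Task

One of the three aluminium hub plates in the blue rack has the hole pattern that matches the four studs in the grey housing. Draw that plate out by its end, lay it down flat on the bench and let go, then take it by its hub and lower it over the four studs, without dropping it, until it sits flat on the housing floor. Leave the other two plates in the rack and do not disturb the other things on the bench.

Things in the scene. Friction and masses are not known exactly. Their poses are not given: they have to be found in the camera images.
- plate_p_mid (a point): Loose aluminium hub plate, 160 mm long (x), 64 wide (y), 8 thick, 0.2-0.33 kg. On its middle a hub: 34 mm square from 8 to 36 mm above the underside, sides along x and y, then a 33 mm round collar to 42 mm. Starts hub up in one rack bay, x along the bay, both ends sticking out. Point: the middle, 21 mm above the underside; z up. Four 13 mm holes in a rectangle about the middle: 124 mm apart in x, 20 in y.
- plate_q_mid (a point): Loose aluminium hub plate, 160 mm long (x), 64 wide (y), 8 thick, 0.2-0.33 kg. On its middle a hub: 34 mm square from 8 to 36 mm above the underside, sides along x and y, then a 33 mm round collar to 42 mm. Starts hub up in one rack bay, x along the bay, both ends sticking out. Point: the middle, 21 mm above the underside; z up. Four 13 mm holes in a rectangle about the middle: 124 mm apart in x, 40 in y.
- plate_r_mid (a point): Loose aluminium hub plate, 160 mm long (x), 64 wide (y), 8 thick, 0.2-0.33 kg. On its middle a hub: 34 mm square from 8 to 36 mm above the underside, sides along x and y, then a 33 mm round collar to 42 mm. Starts hub up in one rack bay, x along the bay, both ends sticking out. Point: the middle, 21 mm above the underside; z up. Four 13 mm holes in a rectangle about the middle: 92 mm apart in x, 40 in y.
- stud_seat (a point): Centre of the housing's recess floor, 38 mm above the bench; x along the recess, y across, z up. Four fixed steel studs, 8 mm thick with tapered tips, stand 22 mm above the floor at x = +-62, y = +-20 mm. A plate goes on either way round, hub up; seated, its underside is on this floor.
- housing: Grey cast housing on a plywood board (240 x 150 x 12 mm), fixed; origin under its middle, x as the recess. Recess 172 x 76 mm inside, rim 6 mm thick, rising 24 mm above the recess floor, so 16 mm above the top of a seated plate. No room inside for fingers at the plate's edges or beside the hub across y; there is room beside the hub along x.
- rack: Blue sheet-steel rack, fixed, 60 mm deep (x), 340 wide (y), 67 high; origin at the bench under its middle, -x faces the robot. Three bays at y = -112, 0, 112 mm, open front and back. Plates lie on a deck 16 mm above the bench; the roof's underside (64 mm) is 6 mm above the hubs, so a hub cannot be reached until the plate is drawn out along x.
- lampholder: Bystander: white bulb and holder on a round steel box, 100 mm diameter, 165 mm tall; origin under its middle.
- screwdriver: Bystander: screwdriver with a green handle, 200 mm, lying on the bench; origin under its middle.
- junction_box: Bystander: open square steel box 100 x 100 x 45 mm; origin under its middle.
- tape_roll: Bystander: black roll of tape, 70 mm diameter, 19 mm high; origin under its middle.
There are look-alikes about, which are no part of the job. Leave any green, pink or red look-alike of the part that bears plate_q_mid alone.

How it is judged (in metres and radians):
On the way:
1. the plate that matches the studs lies flat on the bench, let go (height (world z) of plate_q_mid below 0.027 m and angle between plate_q_mid's own z axis and vertical below 0.1 rad and contact force between plate_q and the fingers below 0.1 N), for 0.1 s.
At the end, for the whole second after the job is handed in: The plate with holes 124 x 40 mm sits hub up over all four studs, flat on the housing floor (centre within 6 mm, height within 3 mm, square within 0.08 rad, tilt under 0.05 rad), at rest and let go; the other two plates are in the rack within 30 mm of where they were (horizontal distance between plate_q_mid and stud_seat below 0.006 m and z of plate_q_mid in the frame of stud_seat between 0.018 and 0.024 m and angle between the x axis of plate_q_mid and the x axis of stud_seat, either way round below 0.08 rad and angle between plate_q_mid's own z axis and vertical below 0.05 rad and linear speed of plate_q below 0.01 m/s and distance of each of plate_p_mid, plate_r_mid from where it was at the start of the episode below 0.03 m); the robot touches nothing.
It fails at once if another plate was moved by more than 50 mm (distance of any of plate_p_mid, plate_r_mid from where it was at the start of the episode above 0.05 m).
It fails at once if a bystander was moved by more than 40 mm (distance of any of lampholder, screwdriver, junction_box, tape_roll from where it was at the start of the episode above 0.04 m).
It fails at once if the plate was dropped into the housing instead of lowered (horizontal distance between plate_q_mid and stud_seat below 0.05 m and linear speed of plate_q above 0.3 m/s and contact force between plate_q and the fingers below 0.1 N).
It also fails if it takes over 58 s, if anything falls off the work surface, if the arm or the gripper's body presses on something with over 40 N, if the wrist force passes 120 N, or if a joint passes its speed limit or range.

## Working session

There is one attempt and no reset: what is moved stays moved. The work goes in short steps, Python scripts to look and compute and a tool call to move; the robot and the scene stay as the last step left them, time stands still between calls to the robot, and variables do not carry over. Pictures are saved under pics/ and viewed, about 8 in all and at most 12, crops included, and the job is handed in when it is done.

Besides the shell and the picture viewer there is one more tool, called after "Emit:" by a JSON object that holds its "method" and its "body", one argument or row to a line. move_arm: Moves the arm, as the interface text tells. Its arguments: {"type":"object","properties":{"increments":{"type":"array","items":{"type":"object","properties":{"tx":{"type":"number"},"ty":{"type":"number"},"tz":{"type":"number"},"rx":{"type":"number"},"ry":{"type":"number"},"rz":{"type":"number"},"gripper":{"type":"number"}}}},"squeeze":{"type":"number"}},"required":["increments"]}

```bash
mkdir -p pics; ls; python3 - <<'E'
from rig import r
import cv2,numpy as np
for c in("scene","top"):
    p,d=r.grab_frame(c); cv2.imwrite(f"pics/{c}0.png",p[:,:,::-1]); np.save(f"pics/{c}0.npy",d)
    print(c,r.camera_model(c))
    for q in("plate_q_mid","stud_seat","rack","housing"):
        print(q,[(np.round(x["location"]),round(x["confidence"],2)) for x in r.place_of(q,c)])
print(r.camera_model("wrist"));print(r.sense())
E
```

```text
pics
scene {'fx': 404.6415216150966, 'fy': 404.6415216150966, 'cx': 274.49590318722636, 'cy': 207.09766309071486, 'R': array([[-0.76139232,  0.64812663, -0.01461533],
       [ 0.50801767,  0.58248947, -0.63452665],
       [-0.40274034, -0.49054856, -0.77276279]]), 't': array([ 396.02888969, -237.94400999, 1518.44960087])}
plate_q_mid [(array([221., 225.]), 0.88), (array([171., 299.]), 0.86), (array([136., 189.]), 0.78), (array([149., 243.]), 0.61)]
stud_seat [(array([260., 341.]), 0.97)]
rack [(array([203., 213.]), 0.91)]
housing [(array([268., 336.]), 0.71)]
top {'fx': 505.5946721863491, 'fy': 505.5946721863491, 'cx': 273.4569160001506, 'cy': 207.42299863667589, 'R': array([[ 0.00514623, -0.99997527,  0.00479303],
       [-0.98837972, -0.00581461, -0.15189378],
       [ 0.15191789, -0.00395566, -0.9883852 ]]), 't': array([  20.20287938,  539.76180314, 1540.28353871])}
plate_q_mid [(array([170., 296.]), 0.9), (array([242., 374.]), 0.65), (array([273., 301.]), 0.64), (array([219., 436.]), 0.6)]
stud_seat [(array([217., 192.]), 0.7)]
rack [(array([216., 193.]), 0.75), (array([138., 261
[... 504 characters left out ...]
,
         1.00000000e+00]])}
{'clock': 0.5, 'qpos': array([ 1.24061226e+00,  3.53019538e-01,  1.63342552e+00, -2.01220154e-06,
        1.15521942e+00, -2.42682177e-03]), 'qvel': array([-0.00066784, -0.00018884, -0.00040605, -0.00087403,  0.00118362,
       -0.00037162]), 'joint_efforts': array([-2.00052782e-03, -6.04704094e+01, -3.42179310e+01, -1.50058945e-04,
        2.40787129e-03, -1.28063934e-05]), 'eef_pos': array([201.21002298, 591.7039363 , 231.25782036]), 'tcp_rot': array([-3.14152083e+00,  1.66657245e-06,  2.81383622e+00]), 'contact_force': array([ 0.44562985, -0.5429525 ,  0.35143969]), 'wrist_torque': array([ 0.03681032, -0.02203397, -0.02203514]), 'opening': 0.9979201957072767}
```

View pics/scene0.png

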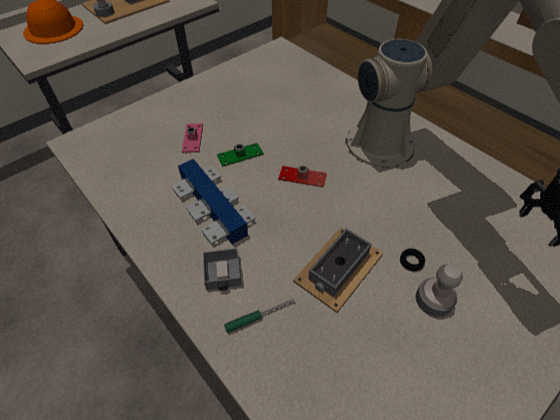

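View pics/top0.png

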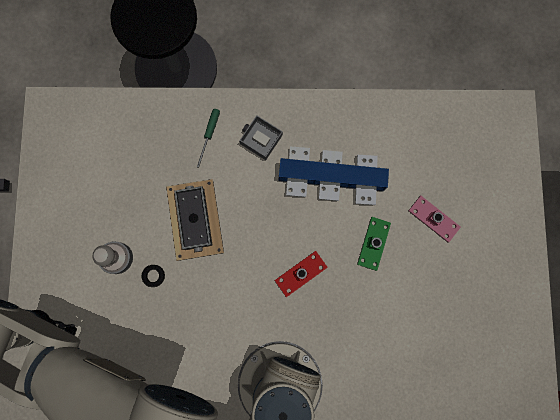

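Scene view: rack at about (212,200), housing at (340,262), tape (412,260), lampholder (438,290), screwdriver (260,316) and junction box (222,270). In the top view the rack is centred near (333,173), with plates at columns ~298, 330 and 366. The housing is at (194,218). Next I zoom in on the rack.

```bash
cat > h.py <<'E'
from rig import r
import cv2,numpy as np
def ray(c,uv,z):
    m=r.camera_model(c);K=np.array([(uv[0]-m['cx'])/m['fx'],(uv[1]-m['cy'])/m['fy'],1]);o=-m['R'].T@m['t'];d=m['R'].T@K
    return o+d*(z-o[2])/d[2]
def cloud(c,d):
    m=r.camera_model(c);v,u=np.mgrid[:d.shape[0],:d.shape[1]]
    P=np.stack([(u-m['cx'])/m['fx']*d,(v-m['cy'])/m['fy']*d,d],-1)
    return (P-m['t'])@m['R']
E
python3 - <<'E'
from h import *
p=cv2.imread("pics/top0.png")
a=cv2.resize(p[140:212,270:400],None,fx=6,fy=6,interpolation=cv2.INTER_CUBIC)
cv2.imwrite("pics/rk.png",a)
d=np.load("pics/top0.npy");P=cloud("top",d)
hsv=cv2.cvtColor(p,cv2.COLOR_BGR2HSV)
m=(hsv[...,0]>105)&(hsv[...,0]<125)&(hsv[...,1]>150)&(P[...,2]>55)&(P[...,2]<80);m[:,:260]=0
q=P[m];print(len(q),np.median(q[:,2]));rc=cv2.minAreaRect(q[:,:2].astype(np.float32));print("rack",rc,cv2.boxPoints(rc))
# housing rim z~62
m=(abs(P[...,2]-62)<6);m[:, :160]=0;m[:,240:]=0;m[:170]=0;m[270:]=0
q=P[m];print(len(q),np.median(q[:,2]));rc=cv2.minAreaRect(q[:,:2].astype(np.float32));print("hous",rc,cv2.boxPoints(rc))
for n,uv,z in(("seat",(192,217),38),("lamp",(112,257),0),("junc",(261,138),45),("tape",(153,276),19),("red",(301,274),36),("green",(376,243),36)): print(n,ray("top",uv,z))
E
```

```text
1974 67.12015870409738
rack ((646.7527465820312, -162.77203369140625), (338.4305725097656, 61.76327133178711), 84.39057159423828) [[ 599.47876  -328.15845 ]
 [ 660.9463   -334.19556 ]
 [ 694.02673     2.61438 ]
 [ 632.5592      8.651489]]
352 62.10757431593984
hous ((505.3965759277344, 274.10784912109375), (184.55490112304688, 89.18030548095703), 9.770652770996094) [[406.89044 302.3913 ]
 [422.02478 214.50455]
 [603.9027  245.8244 ]
 [588.7684  333.71115]]
seat [508.37763634 277.37987675  38.        ]
lamp [384.57919081 532.05548154   0.        ]
junc [762.67981593  64.04742235  45.        ]
tape [325.49045974 395.88186935  19.        ]
red [333.68755639 -62.65502357  36.        ]
green [ 430.45254382 -296.09587101   36.        ]
```

View pics/rk.png

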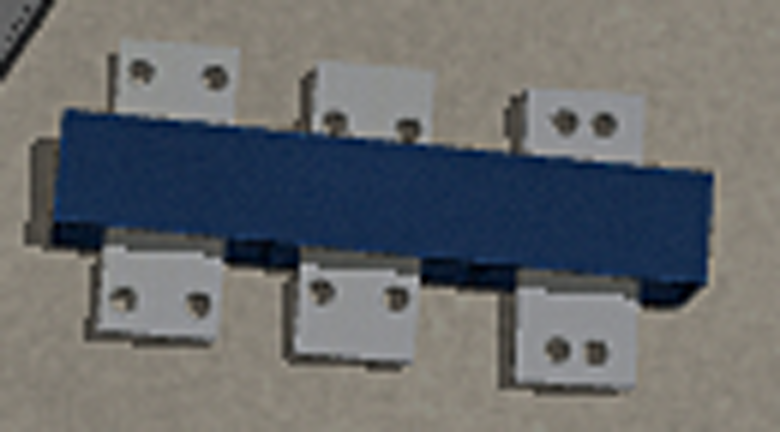

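The crop shows the left plate (columns 100–235) with hole pairs 40 mm apart, close to its ends, so it is plate q. The middle plate's holes are further in (r) and the right plate's are narrow (p). Next I measure plate q's front end and work out the move to a wrist view.

```bash
cat >> h.py <<'E'
from scipy.spatial.transform import Rotation as Ro
def tool():
    s=r.sense();return s,Ro.from_euler('xyz',s['tcp_rot']).as_matrix(),np.array(s['eef_pos'])
def goto(p,yaw,n=None):
    """total shift in tool axes (cm) and turn (deg) about tool z, if shift is done with the present orientation"""
    s,R,t=tool();Rt=Ro.from_euler('xyz',[np.pi,0,np.radians(yaw)]).as_matrix()
    print("shift cm",np.round(R.T@(np.array(p)-t)/10,2),"after turn cm",np.round(Rt.T@(np.array(p)-t)/10,2),"turn deg",np.round(np.degrees(Ro.from_matrix(R.T@Rt).as_rotvec()),2))
def wcloud(d,R,t):
    m=r.camera_model("wrist");v,u=np.mgrid[:d.shape[0],:d.shape[1]]
    P=np.stack([(u-m['cx'])/m['fx']*d,(v-m['cy'])/m['fy']*d,d],-1)
    H=m['hand_eye'];return (P@H[:3,:3].T+H[:3,3])@R.T+t
def wray(uv,z,R,t):
    m=r.camera_model("wrist");H=m['hand_eye'];o=R@H[:3,3]+t
    d=R@H[:3,:3]@np.array([(uv[0]-m['cx'])/m['fx'],(uv[1]-m['cy'])/m['fy'],1]);return o+d*(z-o[2])/d[2]
E
python3 - <<'E'
from h import *
d=np.load("pics/top0.npy");P=cloud("top",d)
for n,(a,b) in {"front":((184,200),(282,310)),"back":((143,160),(286,312))}.items():
    m=np.zeros(d.shape,bool);m[a[0]:a[1],b[0]:b[1]]=1
    m&=abs(P[...,2]-24)<5;q=P[m];print(n,len(q),np.median(q[:,2]),cv2.boxPoints(cv2.minAreaRect(q[:,:2].astype(np.float32))))
goto((545,-40,200),174.4)
E
```

```text
front 184 24.428078372077437 [[579.1845   -79.84495 ]
 [618.6375   -80.25195 ]
 [619.2933   -16.690346]
 [579.8403   -16.28334 ]]
back 184 24.575846560457233 [[698.291    -90.187256]
 [740.2638   -91.009315]
 [741.5299   -26.366943]
 [699.5571   -25.544884]]
shift cm [-52.88 -48.74   3.13] after turn cm [-40.38 -59.51   3.13] turn deg [ -0.    -0.   -13.18]
```

Emit:
{"method": "move_arm", "body": {
  "increments": [
    {"tx":-3.2,"ty":-3.0,"gripper":0.7},
    {"tx":-3.2,"ty":-3.0},
    {"tx":-3.2,"ty":-3.0},
    {"tx":-3.2,"ty":-3.0},
    {"tx":-3.2,"ty":-3.0},
    {"tx":-3.2,"ty":-3.0},
    {"tx":-3.2,"ty":-3.0},
    {"tx":-3.2,"ty":-3.0},
    {"tx":-3.2,"ty":-3.0},
    {"tx":-3.2,"ty":-3.0},
    {"tx":-3.2,"ty":-3.0},
    {"tx":-3.2,"ty":-3.0}
  ]
}}

```text
invalid input
```

```bash
python3 -c "
from h import *
goto((545,-45,200),174.4)"
```

```text
shift cm [-53.05 -49.21   3.13] after turn cm [-40.43 -60.01   3.13] turn deg [ -0.    -0.   -13.18]
```

Emit:
{"method": "move_arm", "body": {
  "increments": [
    {"tx":-3.2,"ty":-3.0,"tz":0,"rx":0,"ry":0,"rz":0,"gripper":0.7},
    {"tx":-3.2,"ty":-3.0,"tz":0,"rx":0,"ry":0,"rz":0,"gripper":0.7},
    {"tx":-3.2,"ty":-3.0,"tz":0,"rx":0,"ry":0,"rz":0,"gripper":0.7},
    {"tx":-3.2,"ty":-3.0,"tz":0,"rx":0,"ry":0,"rz":0,"gripper":0.7},
    {"tx":-3.2,"ty":-3.0,"tz":0,"rx":0,"ry":0,"rz":0,"gripper":0.7},
    {"tx":-3.2,"ty":-3.0,"tz":0,"rx":0,"ry":0,"rz":0,"gripper":0.7},
    {"tx":-3.2,"ty":-3.0,"tz":0,"rx":0,"ry":0,"rz":0,"gripper":0.7},
    {"tx":-3.2,"ty":-3.0,"tz":0,"rx":0,"ry":0,"rz":0,"gripper":0.7},
    {"tx":-3.2,"ty":-3.0,"tz":0,"rx":0,"ry":0,"rz":0,"gripper":0.7},
    {"tx":-3.2,"ty":-3.0,"tz":0,"rx":0,"ry":0,"rz":0,"gripper":0.7},
    {"tx":-3.2,"ty":-3.0,"tz":0,"rx":0,"ry":0,"rz":0,"gripper":0.7},
    {"tx":-3.2,"ty":-3.0,"tz":0,"rx":0,"ry":0,"rz":0,"gripper":0.7}
  ],
  "squeeze": 60
}}

```text
clock: 1.7
eef_pos: [449.5, 125.6, 231.6]
tcp_rot: [3.141, 0.001, 2.814]
contact_force: [-0.2, 0.6, -0.2]
opening: 0.853
```

```bash
python3 -c "
from h import *
goto((545,-45,200),174.4)"
```

```text
shift cm [-14.53 -13.08   3.17] after turn cm [-11.16 -16.04   3.16] turn deg [  0.02   0.04 -13.18]
```

Emit:
{"method": "move_arm", "body": {
  "increments": [
    {"tx":-2.9,"ty":-2.6,"tz":0.6,"rx":0,"ry":0,"rz":0,"gripper":0.7},
    {"tx":-2.9,"ty":-2.6,"tz":0.6,"rx":0,"ry":0,"rz":0,"gripper":0.7},
    {"tx":-2.9,"ty":-2.6,"tz":0.6,"rx":0,"ry":0,"rz":0,"gripper":0.7},
    {"tx":-2.9,"ty":-2.6,"tz":0.6,"rx":0,"ry":0,"rz":0,"gripper":0.7},
    {"tx":-2.9,"ty":-2.6,"tz":0.7,"rx":0,"ry":0,"rz":0,"gripper":0.7},
    {"tx":0,"ty":0,"tz":0,"rx":0,"ry":0,"rz":-6.6,"gripper":0.7},
    {"tx":0,"ty":0,"tz":0,"rx":0,"ry":0,"rz":-6.6,"gripper":0.7},
    {"tx":0,"ty":0,"tz":0,"rx":0,"ry":0,"rz":0,"gripper":0.7}
  ]
}}

```text
clock: 2.5
eef_pos: [544.3, -42.9, 200.1]
tcp_rot: [3.142, -0.0, 3.045]
contact_force: [0.2, -0.1, 0.2]
opening: 0.845
```

```bash
python3 - <<'E'
from h import *
s,R,t=tool();p,d=r.grab_frame("wrist");cv2.imwrite("pics/w1.png",p[:,:,::-1]);np.savez("pics/w1.npz",d=d,R=R,t=t)
P=wcloud(d,R,t);print(t,np.degrees(s['tcp_rot']),s['contact_force'])
m=(abs(P[...,2]-24)<5)&(P[...,0]>560)&(P[...,0]<640)&(abs(P[...,1]+50)<50)
q=P[m];print(len(q),np.median(q[:,2]));print(cv2.boxPoints(cv2.minAreaRect(q[:,:2].astype(np.float32))))
E
```

```text
[544.33495459 -42.90491366 200.14429538] [ 1.79998394e+02 -1.24545605e-02  1.74468208e+02] [ 0.23863803 -0.06716022  0.20649307]
3206 23.787099158623562
[[578.2363   -80.31152 ]
 [639.4818   -84.49802 ]
 [643.8247   -20.964859]
 [582.5792   -16.778366]]
```

View pics/w1.png

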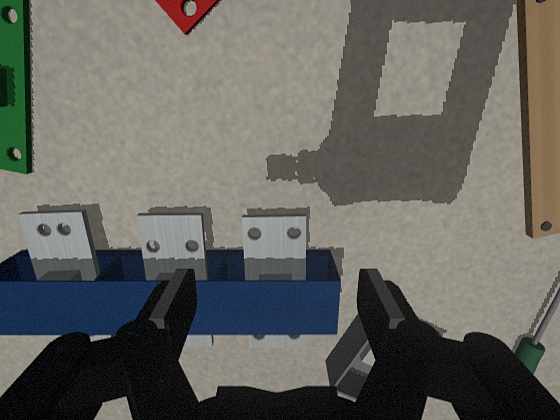

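The wrist view shows plate q at (275,245), midway between the fingers, with red's corner at (187,30) well ahead. Now I go down in front of the plate to feel where the fingertips touch the bench at this opening.

Emit:
{"method": "move_arm", "body": {
  "increments": [
    {"tx":0,"ty":0.1,"tz":4.5,"rx":0,"ry":0,"rz":-1.6,"gripper":0.7},
    {"tx":0,"ty":0.2,"tz":4.5,"rx":0,"ry":0,"rz":0,"gripper":0.7},
    {"tx":0,"ty":0,"tz":4.5,"rx":0,"ry":0,"rz":0,"gripper":0.7},
    {"tx":0,"ty":0,"tz":4.5,"rx":0,"ry":0,"rz":0,"gripper":0.7},
    {"tx":0,"ty":0,"tz":1.5,"rx":0,"ry":0,"rz":0,"gripper":0.7},
    {"tx":0,"ty":0,"tz":0,"rx":0,"ry":0,"rz":0,"gripper":0.7}
  ]
}}

```text
clock: 3.15
eef_pos: [543.1, -39.2, 3.8]
tcp_rot: [3.142, -0.004, 3.071]
contact_force: [0.2, 0.4, 0.7]
opening: 0.85
```

Emit:
{"method": "move_arm", "body": {
  "increments": [
    {"tx":0,"ty":0,"tz":0.2,"rx":0,"ry":0,"rz":0,"gripper":0.7},
    {"tx":0,"ty":0,"tz":0.2,"rx":0,"ry":0,"rz":0,"gripper":0.7},
    {"tx":0,"ty":0,"tz":0.1,"rx":0,"ry":0,"rz":0,"gripper":0.7}
  ]
}}

```text
clock: 3.45
eef_pos: [545.9, -39.6, 1.9]
tcp_rot: [-3.142, 0.003, 3.072]
contact_force: [-0.8, 0.2, -1.0]
opening: 0.851
```

Emit:
{"method": "move_arm", "body": {
  "increments": [
    {"tx":0,"ty":0,"tz":0.2,"rx":0,"ry":0,"rz":0,"gripper":0.7},
    {"tx":0,"ty":0,"tz":0,"rx":0,"ry":0,"rz":0,"gripper":0.7}
  ]
}}

```text
clock: 3.65
eef_pos: [544.8, -39.6, -1.2]
tcp_rot: [-3.142, 0.001, 3.072]
contact_force: [0.7, 0.4, -0.6]
opening: 0.849
```

Emit:
{"method": "move_arm", "body": {
  "increments": [
    {"tx":0,"ty":0,"tz":0.2,"rx":0,"ry":0,"rz":0,"gripper":0.7},
    {"tx":0,"ty":0,"tz":0,"rx":0,"ry":0,"rz":0,"gripper":0.7}
  ]
}}

```text
clock: 3.85
eef_pos: [544.4, -39.5, -3.8]
tcp_rot: [-3.142, -0.0, 3.072]
contact_force: [0.3, 0.4, 0.4]
opening: 0.847
```

Emit:
{"method": "move_arm", "body": {
  "increments": [
    {"tx":0,"ty":0,"tz":0.2,"rx":0,"ry":0,"rz":0,"gripper":0.7},
    {"tx":0,"ty":0,"tz":0,"rx":0,"ry":0,"rz":0,"gripper":0.7}
  ]
}}

```text
clock: 4.05
eef_pos: [544.3, -39.5, -6.0]
tcp_rot: [3.142, -0.0, 3.072]
contact_force: [-0.2, 0.7, 0.0]
opening: 0.85
```

Emit:
{"method": "move_arm", "body": {
  "increments": [
    {"tx":0,"ty":0,"tz":0.2,"rx":0,"ry":0,"rz":0,"gripper":0.7},
    {"tx":0,"ty":0,"tz":0,"rx":0,"ry":0,"rz":0,"gripper":0.7}
  ]
}}

```text
clock: 4.25
eef_pos: [544.4, -39.5, -8.0]
tcp_rot: [-3.142, -0.0, 3.072]
contact_force: [-0.1, -0.4, 0.2]
opening: 0.851
```

Emit:
{"method": "move_arm", "body": {
  "increments": [
    {"tx":0,"ty":0,"tz":0.2,"rx":0,"ry":0,"rz":0,"gripper":0.7},
    {"tx":0,"ty":0,"tz":0,"rx":0,"ry":0,"rz":0,"gripper":0.7}
  ]
}}

```text
clock: 4.45
eef_pos: [544.6, -39.5, -8.5]
tcp_rot: [-3.142, -0.0, 3.072]
contact_force: [-5.0, 0.6, 19.0]
opening: 0.853
```

Emit:
{"method": "move_arm", "body": {
  "increments": [
    {"tx":0,"ty":-0.5,"tz":-2.0,"rx":0,"ry":0,"rz":0,"gripper":1},
    {"tx":0,"ty":-0.5,"tz":0,"rx":0,"ry":0,"rz":0,"gripper":1},
    {"tx":0,"ty":0,"tz":0,"rx":0,"ry":0,"rz":0,"gripper":1},
    {"tx":-2.0,"ty":-0.1,"tz":0,"rx":0,"ry":0,"rz":0,"gripper":1},
    {"tx":-2.0,"ty":0,"tz":0,"rx":0,"ry":0,"rz":0,"gripper":1},
    {"tx":-1.5,"ty":0,"tz":0,"rx":0,"ry":0,"rz":0,"gripper":1},
    {"tx":0,"ty":0,"tz":0,"rx":0,"ry":0,"rz":0,"gripper":1}
  ]
}}

```text
clock: 5.15
eef_pos: [600.3, -54.4, 9.7]
tcp_rot: [-3.142, 0.001, 3.072]
contact_force: [-0.1, 0.2, 0.0]
opening: 0.999
```

```bash
python3 - <<'E'
from h import *
s,R,t=tool();p,d=r.grab_frame("wrist");cv2.imwrite("pics/w2.png",p[:,:,::-1])
P=wcloud(d,R,t);print(t,np.degrees(s['tcp_rot']),s['contact_force'])
m=(abs(P[...,2]-24)<3)&(P[...,0]>560)&(P[...,0]<625)&(abs(P[...,1]+50)<34)
q=P[m];print(len(q),np.median(q[:,2]));print(cv2.boxPoints(cv2.minAreaRect(q[:,:2].astype(np.float32))))
E
```

```text
[600.28833223 -54.36612536   9.66644172] [-1.79999663e+02  7.49272920e-02  1.76015589e+02] [-0.07812128  0.21557259  0.04993378]
12284 23.69935770831921
[[577.4941   -80.19588 ]
 [624.7961   -83.73632 ]
 [629.6093   -19.429108]
 [582.3073   -15.888664]]
```

View pics/w2.png

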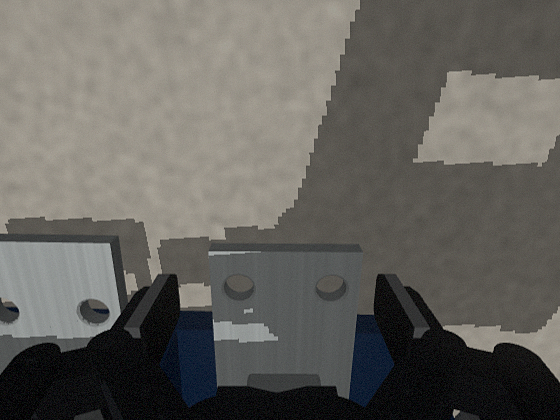

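Plate q (columns 210–362) sits slightly right of the finger midline (276). I shift +5 mm in y and close.

Emit:
{"method": "move_arm", "body": {
  "increments": [
    {"tx":0,"ty":0.5,"tz":-0.1,"rx":0,"ry":0,"rz":0,"gripper":1},
    {"tx":0,"ty":0,"tz":0,"rx":0,"ry":0,"rz":0,"gripper":0},
    {"tx":0,"ty":0,"tz":0,"rx":0,"ry":0,"rz":0,"gripper":0},
    {"tx":0,"ty":0,"tz":0,"rx":0,"ry":0,"rz":0,"gripper":0},
    {"tx":0,"ty":0,"tz":0,"rx":0,"ry":0,"rz":0,"gripper":0},
    {"tx":0,"ty":0,"tz":0,"rx":0,"ry":0,"rz":0,"gripper":0}
  ],
  "squeeze": 100
}}

```text
clock: 5.8
eef_pos: [598.1, -49.0, 11.9]
tcp_rot: [3.141, -0.001, 3.072]
contact_force: [-2.8, 1.1, 8.8]
opening: 0.711
```

Emit:
{"method": "move_arm", "body": {
  "increments": [
    {"tx":0.5,"ty":0,"tz":0,"rx":0,"ry":0,"rz":0,"gripper":0},
    {"tx":1,"ty":0,"tz":0,"rx":0,"ry":0,"rz":0,"gripper":0},
    {"tx":1,"ty":0,"tz":0,"rx":0,"ry":0,"rz":0,"gripper":0},
    {"tx":0.5,"ty":0,"tz":0,"rx":0,"ry":0,"rz":0,"gripper":0},
    {"tx":0,"ty":0,"tz":0,"rx":0,"ry":0,"rz":0,"gripper":0}
  ]
}}

```text
clock: 6.3
eef_pos: [567.2, -47.1, 11.2]
tcp_rot: [-3.142, -0.002, 3.072]
contact_force: [-3.0, 0.2, 4.5]
opening: 0.707
```

```bash
cat > w.py <<'E'
from h import *
import sys
def look(n):
    s,R,t=tool();p,d=r.grab_frame("wrist");cv2.imwrite(f"pics/{n}.png",p[:,:,::-1]);np.savez(f"pics/{n}.npz",d=d,R=R,t=t)
    return p,d,R,t
E
python3 - <<'E'
from w import *
p,d,R,t=look("w3");P=wcloud(d,R,t);print(t)
for z in(24,):
    m=(abs(P[...,2]-z)<6)&(P[...,0]>t[0]-40)&(P[...,0]<t[0]+5)&(abs(P[...,1]-t[1])<30)
    q=P[m];print(len(q));print(np.linalg.lstsq(np.c_[q[:,:2]-t[:2],np.ones(len(q))],q[:,2],rcond=None)[0]);print(cv2.boxPoints(cv2.minAreaRect(q[:,:2].astype(np.float32))))
E
```

```text
[567.24463942 -47.14086167  11.17361839]
5933
[ 4.89488585e-02 -1.27562922e-02  2.25366518e+01]
[[546.94226  -77.023285]
 [572.23267  -77.03884 ]
 [572.26953  -17.15416 ]
 [546.9791   -17.138603]]
```

Emit:
{"method": "move_arm", "body": {
  "increments": [
    {"tx":1.0,"ty":0,"tz":-0.05,"rx":0,"ry":0,"rz":0,"gripper":0},
    {"tx":1.5,"ty":0,"tz":-0.05,"rx":0,"ry":0,"rz":0,"gripper":0},
    {"tx":1.5,"ty":0,"tz":-0.05,"rx":0,"ry":0,"rz":0,"gripper":0},
    {"tx":1.5,"ty":0,"tz":0,"rx":0,"ry":0,"rz":0,"gripper":0},
    {"tx":1.5,"ty":0,"tz":0,"rx":0,"ry":0,"rz":0,"gripper":0},
    {"tx":1.5,"ty":0,"tz":0,"rx":0,"ry":0,"rz":0,"gripper":0},
    {"tx":1.0,"ty":0,"tz":0,"rx":0,"ry":0,"rz":0,"gripper":0},
    {"tx":1.0,"ty":0,"tz":0,"rx":0,"ry":0,"rz":0,"gripper":0},
    {"tx":0.5,"ty":0,"tz":0,"rx":0,"ry":0,"rz":0,"gripper":0},
    {"tx":0,"ty":0,"tz":0,"rx":0,"ry":0,"rz":0,"gripper":0}
  ]
}}

```text
clock: 7.35
eef_pos: [458.5, -39.5, 12.7]
tcp_rot: [-3.142, -0.001, 3.072]
contact_force: [0.4, -0.2, -2.2]
opening: 0.708
```

```bash
python3 - <<'E'
from w import *
p,d=r.grab_frame("scene");s=cv2.resize(p[120:280,140:360],None,fx=3,fy=3,interpolation=cv2.INTER_CUBIC);cv2.imwrite("pics/s4.png",s[:,:,::-1])
p,d,R,t=look("w4");P=wcloud(d,R,t);print(t)
m=(P[...,2]>8)&(P[...,2]<34)&(P[...,0]>t[0]-40)&(P[...,0]<t[0]+5)&(abs(P[...,1]-t[1])<28)
q=P[m];print(len(q));print(np.linalg.lstsq(np.c_[q[:,:2]-t[:2],np.ones(len(q))],q[:,2],rcond=None)[0]);print(cv2.boxPoints(cv2.minAreaRect(q[:,:2].astype(np.float32))))
E
```

```text
[459.43688059 -39.60041897  12.82594656]
5946
[6.82453997e-02 3.66609252e-03 2.39577769e+01]
[[439.14325  -67.594635]
 [464.41223  -67.6113  ]
 [464.44916  -11.607521]
 [439.18018  -11.590858]]
```

View pics/s4.png

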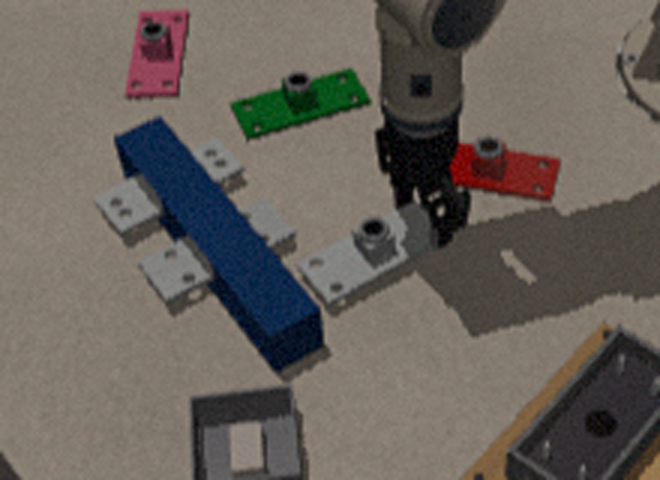

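The plate is out and held, hub up at about (375,235) in the crop, with its rear clear of the rack. Now I lower it to the bench.

Emit:
{"method": "move_arm", "body": {
  "increments": [
    {"tx":0,"ty":0,"tz":0.4,"rx":0,"ry":0,"rz":0,"gripper":0},
    {"tx":0,"ty":0,"tz":0.4,"rx":0,"ry":0,"rz":0,"gripper":0},
    {"tx":0,"ty":0,"tz":0.3,"rx":0,"ry":0,"rz":0,"gripper":0},
    {"tx":0,"ty":0,"tz":0,"rx":0,"ry":0,"rz":0,"gripper":0}
  ]
}}

```text
clock: 7.85
eef_pos: [459.0, -39.6, 1.2]
tcp_rot: [3.142, -0.001, 3.072]
contact_force: [-0.7, 0.6, -1.4]
opening: 0.71
```

Emit:
{"method": "move_arm", "body": {
  "increments": [
    {"tx":0,"ty":0,"tz":0.2,"rx":0,"ry":0,"rz":0,"gripper":0},
    {"tx":0,"ty":0,"tz":0,"rx":0,"ry":0,"rz":0,"gripper":0}
  ]
}}

```text
clock: 8.05
eef_pos: [459.2, -39.6, -0.4]
tcp_rot: [3.142, -0.0, 3.072]
contact_force: [-0.7, -0.2, -1.9]
opening: 0.713
```

Emit:
{"method": "move_arm", "body": {
  "increments": [
    {"tx":0,"ty":0,"tz":0.15,"rx":0,"ry":0,"rz":0,"gripper":0},
    {"tx":0,"ty":0,"tz":0,"rx":0,"ry":0,"rz":0,"gripper":0}
  ]
}}

```text
clock: 8.25
eef_pos: [459.3, -39.6, -1.8]
tcp_rot: [-3.142, -0.0, 3.072]
contact_force: [-0.2, 0.4, -2.3]
opening: 0.707
```

Emit:
{"method": "move_arm", "body": {
  "increments": [
    {"tx":0,"ty":0,"tz":0.15,"rx":0,"ry":0,"rz":0,"gripper":0},
    {"tx":0,"ty":0,"tz":0,"rx":0,"ry":0,"rz":0,"gripper":0}
  ]
}}

```text
clock: 8.45
eef_pos: [459.4, -39.6, -3.2]
tcp_rot: [3.142, 0.0, 3.072]
contact_force: [0.3, 0.3, -1.3]
opening: 0.71
```

Emit:
{"method": "move_arm", "body": {
  "increments": [
    {"tx":0,"ty":0,"tz":0.15,"rx":0,"ry":0,"rz":0,"gripper":0},
    {"tx":0,"ty":0,"tz":0,"rx":0,"ry":0,"rz":0,"gripper":0}
  ]
}}

```text
clock: 8.65
eef_pos: [459.5, -39.6, -3.7]
tcp_rot: [-3.142, 0.0, 3.072]
contact_force: [-5.2, -0.1, 19.7]
opening: 0.711
```

Contact made; I release and rise.

Emit:
{"method": "move_arm", "body": {
  "increments": [
    {"tx":0,"ty":0,"tz":-0.1,"rx":0,"ry":0,"rz":0,"gripper":0.6},
    {"tx":0,"ty":0,"tz":0,"rx":0,"ry":0,"rz":0,"gripper":0.9},
    {"tx":0,"ty":0,"tz":0,"rx":0,"ry":0,"rz":0,"gripper":0.9},
    {"tx":0,"ty":0,"tz":0,"rx":0,"ry":0,"rz":0,"gripper":0.9},
    {"tx":0,"ty":0,"tz":-3,"rx":0,"ry":0,"rz":0,"gripper":0.9},
    {"tx":0,"ty":0,"tz":-4.5,"rx":0,"ry":0,"rz":0,"gripper":0.9},
    {"tx":0,"ty":0,"tz":-4.5,"rx":0,"ry":0,"rz":0,"gripper":0.5},
    {"tx":0,"ty":0,"tz":-4.5,"rx":0,"ry":0,"rz":0,"gripper":0.5},
    {"tx":0,"ty":0,"tz":-2,"rx":0,"ry":0,"rz":0,"gripper":0.5},
    {"tx":0,"ty":0,"tz":0,"rx":0,"ry":0,"rz":0,"gripper":0.5}
  ]
}}

```text
clock: 9.65
eef_pos: [461.4, -39.8, 184.3]
tcp_rot: [-3.141, 0.006, 3.072]
contact_force: [0.2, -0.5, 0.0]
opening: 0.751
```

```bash
python3 - <<'E'
from h import *
d0,d1=None,None
p,d=r.grab_frame("top");cv2.imwrite("pics/t5.png",p[:,:,::-1]);P=cloud("top",d)
m=(P[...,2]>3)&(P[...,2]<14)&(P[...,0]>430)&(P[...,0]<620)&(P[...,1]<20)&(P[...,1]>-110)
q=P[m];print(len(q));print(cv2.minAreaRect(q[:,:2].astype(np.float32)),np.median(q[:,2]))
print([(np.round(x["location"]),round(x["confidence"],2)) for x in r.place_of("plate_q_mid","top")])
goto((510,-43,190),86.1)
E
```

```text
178
((525.208984375, -45.909637451171875), (190.97166442871094, 122.82667541503906), 2.010383129119873) 6.028693905302548
[(array([220., 434.]), 0.95), (array([245., 375.]), 0.92)]
shift cm [-5.09  0.01 -0.89] after turn cm [ 0.01  5.09 -0.89] turn deg [2.000e-02 2.000e-02 8.992e+01]
```

Emit:
{"method": "move_arm", "body": {
  "increments": [
    {"tx":0,"ty":0,"tz":-0.6,"rx":0,"ry":0,"rz":8.2,"gripper":0.3},
    {"tx":0,"ty":0,"tz":-0.6,"rx":0,"ry":0,"rz":8.2,"gripper":0.3},
    {"tx":0,"ty":0,"tz":-0.6,"rx":0,"ry":0,"rz":8.2,"gripper":0.3},
    {"tx":0,"ty":0,"tz":-0.6,"rx":0,"ry":0,"rz":8.2,"gripper":0.3},
    {"tx":0,"ty":0,"tz":-0.6,"rx":0,"ry":0,"rz":8.2,"gripper":0.3},
    {"tx":0,"ty":0,"tz":-0.6,"rx":0,"ry":0,"rz":8.2,"gripper":0.3},
    {"tx":0,"ty":0,"tz":-0.6,"rx":0,"ry":0,"rz":8.2,"gripper":0.3},
    {"tx":0,"ty":1,"tz":-0.6,"rx":0,"ry":0,"rz":8.2,"gripper":0.3},
    {"tx":0.5,"ty":1.5,"tz":-0.6,"rx":0,"ry":0,"rz":8.2,"gripper":0.3},
    {"tx":0.5,"ty":1.6,"tz":-0.6,"rx":0,"ry":0,"rz":8.2,"gripper":0.3},
    {"tx":1,"ty":1.6,"tz":-0.6,"rx":0,"ry":0,"rz":7.9,"gripper":0.3},
    {"tx":0,"ty":0,"tz":0,"rx":0,"ry":0,"rz":0,"gripper":0.3}
  ]
}}

```text
clock: 10.95
eef_pos: [511.3, -4.6, 245.9]
tcp_rot: [-3.14, -0.0, 1.501]
contact_force: [0.5, 0.4, -0.3]
opening: 0.649
```

Emit:
{"method": "move_arm", "body": {
  "increments": [
    {"tx":0,"ty":0,"tz":0,"rx":0,"ry":0,"rz":0,"gripper":0.3}
  ]
}}

```text
clock: 11.05
eef_pos: [509.2, -5.5, 245.4]
tcp_rot: [-3.138, 0.0, 1.507]
contact_force: [-0.5, -0.8, 0.5]
opening: 0.65
```

```bash
python3 - <<'E'
from w import *
p,d,R,t=look("w6");P=wcloud(d,R,t);print(t)
print([(np.round(x["location"]),round(x["confidence"],2)) for x in r.place_of("plate_q_mid","wrist")])
def rep(lo,hi,n):
    m=(P[...,2]>lo)&(P[...,2]<hi)&(P[...,0]>420)&(P[...,0]<615)&(P[...,1]<10)&(P[...,1]>-100)
    k,l,s,c=cv2.connectedComponentsWithStats(m.astype(np.uint8));i=1+np.argmax(s[1:,4]);q=P[l==i]
    print(n,len(q),np.median(q[:,2]),cv2.minAreaRect(q[:,:2].astype(np.float32)));print(np.linalg.lstsq(np.c_[q[:,:2]-q[:,:2].mean(0),np.ones(len(q))],q[:,2],rcond=None)[0])
rep(4,12,"plate");rep(38,46,"collar")
E
```

```text
[509.1872172   -5.50319544 245.38583828]
[(array([203., 290.]), 0.85), (array([383., 234.]), 0.83), (array([227., 129.]), 0.62)]
plate 5905 7.792229167326838 ((522.38134765625, -45.28166198730469), (65.44947814941406, 160.3469696044922), 84.6735610961914)
[ 8.41599625e-05 -5.72925057e-04  7.76954814e+00]
collar 701 41.9679089178575 ((522.3884887695312, -44.43043518066406), (31.916902542114258, 31.094741821289062), 86.44630432128906)
[-8.48483776e-04 -1.98243259e-02  4.19511913e+01]
```

View pics/w6.png

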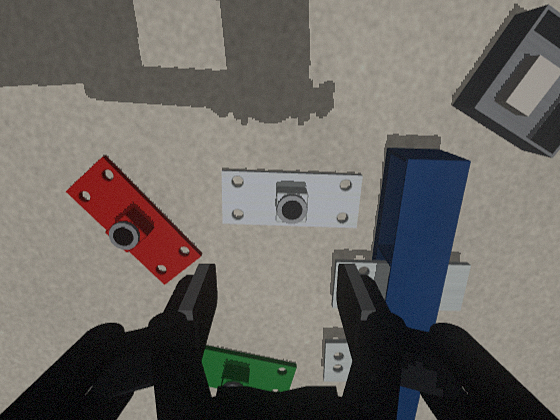

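The plate lies flat on the bench (height 7.8 mm, no tilt), with its hub at (291,207) and centre at about (522.4,-45). Next is the hub grasp.

```bash
python3 -c "
from h import *
goto((522.4,-45,12),84.7)"
```

```text
shift cm [-3.81  1.66 23.38] after turn cm [-3.78  1.7  23.38] turn deg [-0.16  0.02  1.57]
```

Emit:
{"method": "move_arm", "body": {
  "increments": [
    {"tx":-1.9,"ty":0.85,"tz":4,"rx":-0.16,"ry":0,"rz":1.6,"gripper":0.3},
    {"tx":-1.9,"ty":0.85,"tz":4,"rx":0,"ry":0,"rz":0,"gripper":0.3},
    {"tx":0,"ty":0,"tz":4,"rx":0,"ry":0,"rz":0,"gripper":0.3},
    {"tx":0,"ty":0,"tz":4,"rx":0,"ry":0,"rz":0,"gripper":0.3},
    {"tx":0,"ty":0,"tz":0,"rx":0,"ry":0,"rz":0,"gripper":0.3}
  ]
}}

```text
clock: 11.65
eef_pos: [519.7, -45.0, 82.6]
tcp_rot: [-3.135, 0.0, 1.476]
contact_force: [-0.4, -0.4, -0.1]
opening: 0.652
```

```bash
python3 -c "
from h import *
goto((522.4,-45,12),84.7)"
```

```text
shift cm [0.03 0.32 7.06] after turn cm [0.03 0.27 7.06] turn deg [-0.4   0.01 -0.13]
```

Emit:
{"method": "move_arm", "body": {
  "increments": [
    {"tx":0,"ty":0.25,"tz":3,"rx":0,"ry":0,"rz":0,"gripper":0.3},
    {"tx":0,"ty":0,"tz":2.5,"rx":0,"ry":0,"rz":0,"gripper":0.3},
    {"tx":0,"ty":0,"tz":1.4,"rx":0,"ry":0,"rz":0,"gripper":0.3},
    {"tx":0,"ty":0,"tz":0,"rx":0,"ry":0,"rz":0,"gripper":0.3},
    {"tx":0,"ty":0,"tz":0,"rx":0,"ry":0,"rz":0,"gripper":0.3},
    {"tx":0,"ty":0,"tz":0,"rx":0,"ry":0,"rz":0,"gripper":0.3}
  ]
}}

```text
clock: 12.25
eef_pos: [528.1, -45.2, 19.8]
tcp_rot: [3.137, -0.0, 1.475]
contact_force: [-0.7, -0.4, 0.0]
opening: 0.649
```

```bash
python3 -c "
from h import *
goto((522.4,-45,12),84.7);print(tool()[0]['tcp_rot'],tool()[0]['contact_force'])"
```

```text
shift cm [-0.04 -0.57  0.78] after turn cm [-0.04 -0.57  0.78] turn deg [ 0.28 -0.   -0.17]
[ 3.13670307e+00 -3.49508057e-05  1.47538975e+00] [-0.69770167 -0.42659256  0.04576463]
```

Emit:
{"method": "move_arm", "body": {
  "increments": [
    {"tx":0,"ty":-0.4,"tz":0.4,"rx":0.28,"ry":0,"rz":-0.15,"gripper":0.3},
    {"tx":0,"ty":0,"tz":0.35,"rx":0,"ry":0,"rz":0,"gripper":0.3},
    {"tx":0,"ty":0,"tz":0,"rx":0,"ry":0,"rz":0,"gripper":0.3},
    {"tx":0,"ty":0,"tz":0,"rx":0,"ry":0,"rz":0,"gripper":0.3},
    {"tx":0,"ty":0,"tz":0,"rx":0,"ry":0,"rz":0,"gripper":0.3}
  ]
}}

```text
clock: 12.75
eef_pos: [523.2, -44.7, 10.8]
tcp_rot: [-3.14, -0.0, 1.478]
contact_force: [-0.8, 0.6, -0.2]
opening: 0.652
```

```bash
python3 -c "
from h import *
goto((522.4,-45,12),84.7);print(tool()[0]['tcp_rot'],tool()[0]['contact_force'])"
```

```text
shift cm [-0.04 -0.08 -0.12] after turn cm [-0.04 -0.08 -0.12] turn deg [-0.11 -0.   -0.03]
[-3.13961323e+00 -4.33149159e-05  1.47772768e+00] [-0.8103872   0.558499   -0.15342817]
```

Good. I close on the hub.

Emit:
{"method": "move_arm", "body": {
  "increments": [
    {"tx":0,"ty":0,"tz":-0.1,"rx":0,"ry":0,"rz":0,"gripper":-0.6},
    {"tx":0,"ty":0,"tz":0,"rx":0,"ry":0,"rz":0,"gripper":-0.6},
    {"tx":0,"ty":0,"tz":0,"rx":0,"ry":0,"rz":0,"gripper":-0.6},
    {"tx":0,"ty":0,"tz":0,"rx":0,"ry":0,"rz":0,"gripper":-0.6},
    {"tx":0,"ty":0,"tz":0,"rx":0,"ry":0,"rz":0,"gripper":-0.6},
    {"tx":0,"ty":0,"tz":0,"rx":0,"ry":0,"rz":0,"gripper":-0.6}
  ],
  "squeeze": 70
}}

```text
clock: 13.35
eef_pos: [523.4, -44.7, 12.3]
tcp_rot: [-3.14, -0.0, 1.478]
contact_force: [-0.5, 0.8, 5.6]
opening: 0.384
```

```bash
python3 -c "
from h import *
goto((505.4,274,200),99.8);print(tool()[0]['tcp_rot'],tool()[0]['contact_force'])"
```

```text
shift cm [ 31.56  -4.78 -18.76] after turn cm [ 31.71   3.65 -18.77] turn deg [ -0.09  -0.02 -15.13]
[-3.13993701e+00 -5.01310152e-05  1.47768549e+00] [-0.48019291  0.84219619  5.57980245]
```

Emit:
{"method": "move_arm", "body": {
  "increments": [
    {"tx":0,"ty":0,"tz":-1.0,"rx":0,"ry":0,"rz":0,"gripper":-0.6},
    {"tx":0,"ty":0,"tz":-2.5,"rx":0,"ry":0,"rz":0,"gripper":-0.6},
    {"tx":0,"ty":0,"tz":-2.5,"rx":0,"ry":0,"rz":0,"gripper":-0.6},
    {"tx":1,"ty":0,"tz":-2.5,"rx":0,"ry":0,"rz":0,"gripper":-0.6},
    {"tx":2.5,"ty":-0.5,"tz":-2.5,"rx":0,"ry":0,"rz":0,"gripper":-0.6},
    {"tx":2.7,"ty":-0.5,"tz":-2.5,"rx":0,"ry":0,"rz":0,"gripper":-0.6},
    {"tx":3,"ty":-0.6,"tz":-2.5,"rx":0,"ry":0,"rz":0,"gripper":-0.6},
    {"tx":3,"ty":-0.6,"tz":-1.5,"rx":0,"ry":0,"rz":0,"gripper":-0.6},
    {"tx":3,"ty":-0.6,"tz":-0.8,"rx":0,"ry":0,"rz":0,"gripper":-0.6},
    {"tx":3,"ty":-0.6,"tz":0,"rx":0,"ry":0,"rz":0,"gripper":-0.6},
    {"tx":2.5,"ty":-0.5,"tz":0,"rx":0,"ry":0,"rz":0,"gripper":-0.6},
    {"tx":1.5,"ty":0,"tz":0,"rx":0,"ry":0,"rz":0,"gripper":-0.6}
  ]
}}

```text
clock: 14.55
eef_pos: [504.6, 181.5, 195.4]
tcp_rot: [-3.139, -0.0, 1.479]
contact_force: [0.0, 0.2, -2.0]
opening: 0.386
```

Emit:
{"method": "move_arm", "body": {
  "increments": [
    {"tx":0,"ty":0,"tz":0,"rx":0,"ry":0,"rz":-5,"gripper":-0.6},
    {"tx":0,"ty":0,"tz":0,"rx":0,"ry":0,"rz":-5,"gripper":-0.6},
    {"tx":0,"ty":0,"tz":0,"rx":0,"ry":0,"rz":-5,"gripper":-0.6},
    {"tx":0,"ty":0,"tz":0,"rx":0,"ry":0,"rz":0,"gripper":-0.6},
    {"tx":0,"ty":0,"tz":0,"rx":0,"ry":0,"rz":0,"gripper":-0.6},
    {"tx":0,"ty":0,"tz":0,"rx":0,"ry":0,"rz":0,"gripper":-0.6}
  ]
}}

```text
clock: 15.15
eef_pos: [505.3, 179.7, 194.9]
tcp_rot: [-3.139, -0.0, 1.737]
contact_force: [0.2, 0.2, -2.5]
opening: 0.38
```

```bash
python3 - <<'E'
from w import *
p,d,R,t=look("w7");print(t,tool()[0]['tcp_rot'])
print([(np.round(x["location"]),round(x["confidence"],2)) for x in r.place_of("stud_seat","wrist")])
E
```

```text
[505.34272905 179.68411378 194.90320377] [-3.13952911e+00 -5.36727770e-04  1.73776383e+00]
[(array([ 77., 295.]), 0.69)]
```

View pics/w7.png

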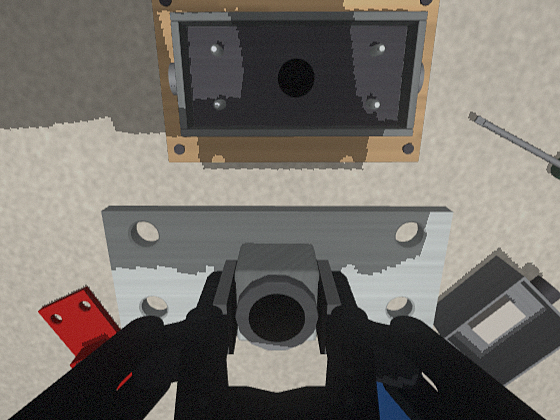

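The wrist view shows the studs at about (214,48), (381,48), (221,103) and (377,103). The held plate's holes are at (146,232), (408,232), (154,306) and (399,307). I fit both patterns in this one picture.

```bash
cat > fit.py <<'E'
from w import *
def holes(p,d,R,t):
    P=wcloud(d,R,t);z=P[...,2]-t[2];top=(abs(z+4.3)<3.0)
    v,u=np.where(top);q=P[top];print("plate top z-TCP",np.median(z[top]),"slope",np.linalg.lstsq(np.c_[q[:,:2]-q[:,:2].mean(0),np.ones(len(q))],q[:,2],rcond=None)[0])
    k=cv2.morphologyEx(top.astype(np.uint8),cv2.MORPH_CLOSE,np.ones((3,3)))
    cs,hi=cv2.findContours(k,cv2.RETR_CCOMP,cv2.CHAIN_APPROX_NONE);out=[]
    zt=t[2]+np.median(z[top])
    for c,h in zip(cs,hi[0]):
        a=cv2.contourArea(c)
        if h[3]>=0 and 150<a<1500:
            w=np.array([wray(x[0],zt,R,t)[:2] for x in c.astype(float)],np.float32)
            (ctr,rad)=cv2.minEnclosingCircle(w);out.append(np.r_[w.min(0)/2+w.max(0)/2]);print("hole",c.mean((0,1)),a,np.ptp(w,0),out[-1])
    return np.array(out),zt
def studs(p,d,R,t,guess,zt=60):
    P=wcloud(d,R,t);g=p.min(2);out=[]
    for x,y in guess:
        w=g[y-8:y+9,x-8:x+9];m=w>max(120,w.max()*0.75);v,u=np.where(m)
        uv=(x-8+u.mean(),y-8+v.mean());q=wray(uv,zt,R,t);out.append(q[:2]);print("stud",uv,m.sum(),q[:2],"depth z",P[y-8:y+9,x-8:x+9,2][m].max().round(1))
    return np.array(out)
def rigid(A,B,n):
    A=np.c_[A,np.zeros(len(A))];B=np.c_[B,np.zeros(len(B))]
    a=A.mean(0);b=B.mean(0);Rr,e=Ro.align_vectors(B-b,A-a);ang=Rr.as_rotvec()[2];c=b[:2]-(Rr.apply(a))[:2];print(n,"centre",c,"yaw deg",np.degrees(ang),"rms",e/len(A)**.5)
    return c,ang
M=np.array([(62,20),(62,-20),(-62,-20),(-62,20)],float)
def match(B):
    c=B.mean(0);o=[]
    for b in B-c: o.append(M[np.argmin(np.linalg.norm(M-b,axis=1))])
    return np.array(o)
E
python3 - <<'E'
from fit import *
f=np.load("pics/w7.npz");d,R,t=f['d'],f['R'],f['t'];p=cv2.imread("pics/w7.png")
H,zt=holes(p,d,R,t)
S=studs(p,d,R,t,[(214,48),(381,48),(221,104),(377,104)])
rigid(match(S),S,"seat");
if len(H)>2: rigid(match(H),H,"plate")
E
```

```text
plate top z-TCP -4.583016547666517 slope [ 4.11143370e-04 -1.76330407e-03  1.90290856e+02]
hole [408.6        234.37333333] 518.5 [12.796326 12.789398] [562.7539  210.24715]
hole [145.  233.6] 511.5 [12.631989 12.358795] [442.18054 190.14651]
stud (np.float64(213.44), np.float64(48.4)) 25 [440.93852529 282.79671003] depth z 61.7
stud (np.float64(381.8333333333333), np.float64(47.875)) 24 [563.12238411 303.77950877] depth z 61.4
stud (np.float64(216.66666666666666), np.float64(103.66666666666667)) 9 [447.61668465 244.31140183] depth z 60.7
stud (np.float64(376.6818181818182), np.float64(104.36363636363636)) 22 [569.75952886 264.43639603] depth z 60.5
seat centre [505.35928073 273.83100417] yaw deg 9.565250089176015 rms 0.3465434667501655
```

Emit:
{"method": "move_arm", "body": {
  "increments": [
    {"tx":1.24,"ty":0.2,"tz":0,"rx":0,"ry":0,"rz":0,"gripper":-0.6},
    {"tx":2,"ty":0.33,"tz":0,"rx":0,"ry":0,"rz":0,"gripper":-0.6},
    {"tx":2,"ty":0.33,"tz":0,"rx":0,"ry":0,"rz":0,"gripper":-0.6},
    {"tx":2,"ty":0.33,"tz":1.5,"rx":0,"ry":0,"rz":0,"gripper":-0.6},
    {"tx":2,"ty":0.34,"tz":2,"rx":0,"ry":0,"rz":0,"gripper":-0.6},
    {"tx":0,"ty":0,"tz":2.5,"rx":0,"ry":0,"rz":0,"gripper":-0.6},
    {"tx":0,"ty":0,"tz":2.5,"rx":0,"ry":0,"rz":0,"gripper":-0.6},
    {"tx":0,"ty":0,"tz":1.3,"rx":0,"ry":0,"rz":0,"gripper":-0.6},
    {"tx":0,"ty":0,"tz":0,"rx":0,"ry":0,"rz":0,"gripper":-0.6},
    {"tx":0,"ty":0,"tz":0,"rx":0,"ry":0,"rz":0,"gripper":-0.6},
    {"tx":0,"ty":0,"tz":0,"rx":0,"ry":0,"rz":0,"gripper":-0.6}
  ]
}}

```text
clock: 16.35
eef_pos: [505.6, 274.1, 98.2]
tcp_rot: [3.142, -0.001, 1.739]
contact_force: [-0.0, -0.6, -2.3]
opening: 0.382
```

```bash
python3 - <<'E'
from fit import *
p,d,R,t=look("w8");s=tool()[0];print(s['tcp_rot'],s['contact_force']);goto((505.1,273.4,75),99.6)
H,zt=holes(p,d,R,t)
for h in H: print("rel",h-t[:2])
E
```

```text
[ 3.14155444e+00 -1.27527782e-03  1.73928915e+00] [-0.46638845 -0.22205137 -1.34050455]
shift cm [-0.06 -0.05  2.32] after turn cm [-0.06 -0.05  2.32] turn deg [ 0.   -0.07  0.05]
plate top z-TCP -4.603956708866207 slope [2.12612787e-03 1.05825391e-04 9.36096178e+01]
hole [408.56578947 234.40789474] 506.0 [12.822693 12.64386 ] [563.027   304.83167]
hole [144.69736842 233.78947368] 529.0 [13.01236  12.547974] [442.24683 284.41806]
rel [57.44332441 30.69994227]
rel [-63.33682696  10.28633753]
```

View pics/w8.png

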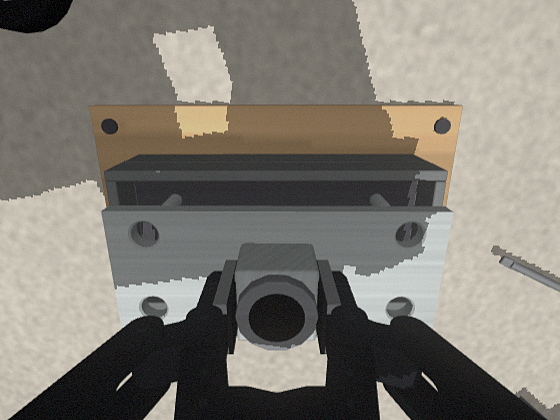

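The far studs are visible just beyond the plate edge, lined up with the holes. I trim by 0.6 mm and lower.

Emit:
{"method": "move_arm", "body": {
  "increments": [
    {"tx":-0.06,"ty":-0.05,"tz":0.8,"rx":0,"ry":0,"rz":0,"gripper":-0.6},
    {"tx":0,"ty":0,"tz":0.8,"rx":0,"ry":0,"rz":0,"gripper":-0.6},
    {"tx":0,"ty":0,"tz":0.7,"rx":0,"ry":0,"rz":0,"gripper":-0.6},
    {"tx":0,"ty":0,"tz":0,"rx":0,"ry":0,"rz":0,"gripper":-0.6},
    {"tx":0,"ty":0,"tz":0,"rx":0,"ry":0,"rz":0,"gripper":-0.6}
  ]
}}

```text
clock: 16.9
eef_pos: [504.0, 272.8, 73.5]
tcp_rot: [-3.139, -0.0, 1.739]
contact_force: [-0.6, -0.2, -1.7]
opening: 0.386
```

Emit:
{"method": "move_arm", "body": {
  "increments": [
    {"tx":0,"ty":0,"tz":0.25,"rx":0,"ry":0,"rz":0,"gripper":-0.6},
    {"tx":0,"ty":0,"tz":0.25,"rx":0,"ry":0,"rz":0,"gripper":-0.6},
    {"tx":0,"ty":0,"tz":0,"rx":0,"ry":0,"rz":0,"gripper":-0.6}
  ]
}}

```text
clock: 17.2
eef_pos: [504.1, 272.9, 68.6]
tcp_rot: [-3.139, -0.0, 1.74]
contact_force: [-0.8, -0.7, -2.7]
opening: 0.38
```

Emit:
{"method": "move_arm", "body": {
  "increments": [
    {"tx":0,"ty":0,"tz":0.25,"rx":0,"ry":0,"rz":0,"gripper":-0.6},
    {"tx":0,"ty":0,"tz":0.25,"rx":0,"ry":0,"rz":0,"gripper":-0.6},
    {"tx":0,"ty":0,"tz":0,"rx":0,"ry":0,"rz":0,"gripper":-0.6}
  ]
}}

```text
clock: 17.5
eef_pos: [504.0, 272.8, 63.5]
tcp_rot: [-3.139, -0.0, 1.74]
contact_force: [0.1, -0.1, -2.7]
opening: 0.385
```

Emit:
{"method": "move_arm", "body": {
  "increments": [
    {"tx":0.04,"ty":0.07,"tz":0.25,"rx":0,"ry":0,"rz":0,"gripper":-0.6},
    {"tx":0,"ty":0,"tz":0.25,"rx":0,"ry":0,"rz":0,"gripper":-0.6},
    {"tx":0,"ty":0,"tz":0,"rx":0,"ry":0,"rz":0,"gripper":-0.6}
  ]
}}

```text
clock: 17.8
eef_pos: [504.6, 273.4, 58.5]
tcp_rot: [-3.139, -0.0, 1.74]
contact_force: [-0.5, 0.8, -2.1]
opening: 0.386
```

Emit:
{"method": "move_arm", "body": {
  "increments": [
    {"tx":0,"ty":0,"tz":0.25,"rx":0,"ry":0,"rz":0,"gripper":-0.6},
    {"tx":0,"ty":0,"tz":0.25,"rx":0,"ry":0,"rz":0,"gripper":-0.6},
    {"tx":0,"ty":0,"tz":0,"rx":0,"ry":0,"rz":0,"gripper":-0.6}
  ]
}}

```text
clock: 18.1
eef_pos: [504.6, 273.3, 53.5]
tcp_rot: [-3.139, -0.0, 1.74]
contact_force: [0.3, 0.2, -2.1]
opening: 0.382
```

Emit:
{"method": "move_arm", "body": {
  "increments": [
    {"tx":0,"ty":0,"tz":0.2,"rx":0,"ry":0,"rz":0,"gripper":-0.6},
    {"tx":0,"ty":0,"tz":0,"rx":0,"ry":0,"rz":0,"gripper":-0.6}
  ]
}}

```text
clock: 18.3
eef_pos: [504.7, 273.4, 51.7]
tcp_rot: [-3.139, -0.0, 1.74]
contact_force: [0.2, -0.9, -0.9]
opening: 0.382
```

Emit:
{"method": "move_arm", "body": {
  "increments": [
    {"tx":0,"ty":0,"tz":0.1,"rx":0,"ry":0,"rz":0,"gripper":-0.6},
    {"tx":0,"ty":0,"tz":0,"rx":0,"ry":0,"rz":0,"gripper":-0.6}
  ]
}}

```text
clock: 18.5
eef_pos: [504.8, 273.5, 50.8]
tcp_rot: [-3.139, -0.001, 1.74]
contact_force: [0.1, 1.1, -2.5]
opening: 0.385
```

Emit:
{"method": "move_arm", "body": {
  "increments": [
    {"tx":0,"ty":0,"tz":0.1,"rx":0,"ry":0,"rz":0,"gripper":-0.6},
    {"tx":0,"ty":0,"tz":0,"rx":0,"ry":0,"rz":0,"gripper":-0.6}
  ]
}}

```text
clock: 18.7
eef_pos: [504.9, 273.6, 50.3]
tcp_rot: [-3.14, -0.001, 1.74]
contact_force: [-1.4, -0.1, 3.0]
opening: 0.379
```

Seated at the expected height (TCP 50.3 mm, force turned upward). I release and rise.

Emit:
{"method": "move_arm", "body": {
  "increments": [
    {"tx":0,"ty":0,"tz":0,"rx":0,"ry":0,"rz":0,"gripper":0.2},
    {"tx":0,"ty":0,"tz":0,"rx":0,"ry":0,"rz":0,"gripper":0.2},
    {"tx":0,"ty":0,"tz":0,"rx":0,"ry":0,"rz":0,"gripper":0.2},
    {"tx":0,"ty":0,"tz":0,"rx":0,"ry":0,"rz":0,"gripper":0.2},
    {"tx":0,"ty":0,"tz":-1,"rx":0,"ry":0,"rz":0,"gripper":0.2},
    {"tx":0,"ty":0,"tz":-2.5,"rx":0,"ry":0,"rz":0,"gripper":0.2},
    {"tx":0,"ty":0,"tz":-4,"rx":0,"ry":0,"rz":0,"gripper":0.2},
    {"tx":0,"ty":0,"tz":-4,"rx":0,"ry":0,"rz":0,"gripper":0.2},
    {"tx":-3,"ty":0,"tz":-4,"rx":0,"ry":0,"rz":0,"gripper":0.2},
    {"tx":-4,"ty":0,"tz":-2,"rx":0,"ry":0,"rz":0,"gripper":0.2},
    {"tx":0,"ty":0,"tz":0,"rx":0,"ry":0,"rz":0,"gripper":0.2},
    {"tx":0,"ty":0,"tz":0,"rx":0,"ry":0,"rz":0,"gripper":0.2}
  ]
}}

```text
clock: 19.9
eef_pos: [517.2, 204.0, 226.0]
tcp_rot: [-3.141, -0.001, 1.738]
contact_force: [-0.7, 0.4, 0.6]
opening: 0.606
```

```bash
python3 - <<'E'
from fit import *
p,d,R,t=look("w9");P=wcloud(d,R,t);print(t)
def rep(lo,hi,n):
    m=(P[...,2]>lo)&(P[...,2]<hi)&(abs(P[...,0]-505)<80)&(abs(P[...,1]-274)<36)
    q=P[m];print(n,len(q),np.median(q[:,2]),cv2.minAreaRect(q[:,:2].astype(np.float32)));print(np.linalg.lstsq(np.c_[q[:,:2]-q[:,:2].mean(0),np.ones(len(q))],q[:,2],rcond=None)[0])
rep(42,50,"plate");rep(76,84,"collar")
p,d=r.grab_frame("top");cv2.imwrite("pics/t9.png",p[:,:,::-1])
E
```

```text
[517.22237516 203.97989156 225.98649039]
plate 10200 45.73145499067891 ((504.98223876953125, 273.59893798828125), (159.79803466796875, 71.67405700683594), 0.8048939108848572)
[ 6.31815349e-04 -2.02633874e-03  4.57347651e+01]
collar 1307 80.02173511309604 ((505.4842834472656, 273.0508728027344), (32.39484786987305, 31.218399047851562), 9.606624603271484)
[ 1.68932728e-05 -3.81128624e-04  7.99955298e+01]
```

View pics/w9.png

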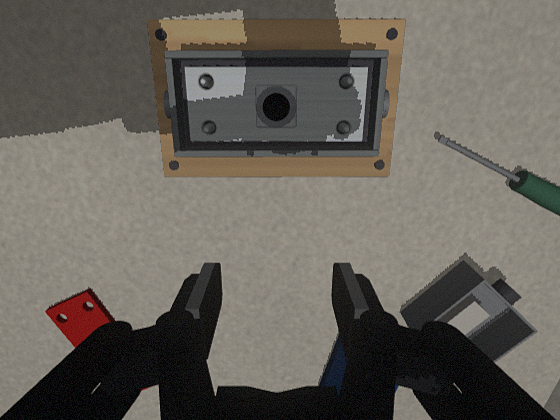

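The plate is seated, with all four studs showing through its holes at (206,81), (346,81), (209,127) and (343,127). Its top is level at 45.7 mm (46 expected) and the gripper is clear. Handing in.

```bash
python3 -c "
from rig import r
print(r.sign_off())"
```

```text
the job is handed in; nothing more can be done
None
```

I picked the plate in the left-hand bay (as seen from above), because its holes match the 124 × 40 mm stud pattern. I drew it out by its end, laid it flat on the bench and let go. I then took it by its hub, lowered it over the four studs and let go at about 19 s on the clock. The job is handed in; the system reported no verdict.

**On the bench:** the plate measured flat, with its top at 7.8 mm and no tilt, before I took it by the hub.

**In the housing:** all four studs show through the holes.

| Check | Measured | Expected |
|---|---|---|
| Plate top height | 45.7 mm | 46 mm |
| Collar height | 80.0 mm | 80 mm |
| Tilt | about 0.002 rad | under 0.05 rad |
| Distance from the stud centre | about 0.8 mm | under 6 mm |
| Yaw | 9.6° (collar box only) | 9.57° |

- **Yaw:** the collar is round, so its 9.6° says little. The plate outline after seating did not give a usable yaw (the patch I measured was cut off square). I rely on the plate measuring 9.5–9.6° in the hand before lowering and on the studs passing through all four holes.
- **Hole spacing:** seen in the hand, the holes measured 122 mm apart instead of 124 mm. I put this down to camera calibration; the plate went down without resistance.
- **Other plates and bystanders:** the gripper ended clear of everything. I did not re-measure the other two plates or the bystanders at the end. Nothing looked moved in the wrist pictures, and I felt no unexpected contact.

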